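Show the next assembly step by pointing

TASK

Show your bench partner the next step on the black frame by pointing from straight above, with the fingertips about two centimetres over each thing and for at least one second each: first at the loose copper-coloured bracket, then at the handle of the green screwdriver, and last at the one top corner of the frame that still has no bracket. Touch and move nothing, and do not point at the blue bracket or at a finished corner on the way. Finish still pointing at the bare corner.

Things in the scene. Friction and masses are not known exactly. Their poses are not given: they have to be found in the camera images.
- frame: Loose open cage frame of black bars, 100 x 100 mm, four square posts 12 mm wide and 113 mm tall, with a blue circuit board low inside. Origin: centre of the underside; z up; the posts stand at x, y = +-44 mm. Three post tops carry a copper-coloured bracket with a steel screw head (top 119 mm above the table); the one at +x, +y is bare. It may stand at any yaw.
- bare_corner (a point): Centre of the top face of the bare post (black, with only a small steel-coloured dot 6 mm wide), 113 mm above the table; z up.
- corner_b (a point): Finished corner: middle of the post under the screw head at frame -x, +y, 116 mm above the table.
- corner_c (a point): Finished corner at frame -x, -y, 116 mm above the table.
- corner_d (a point): Finished corner at frame +x, -y, 116 mm above the table.
- bracket: Loose copper-coloured corner bracket lying on the sheet: a 32 x 32 x 3 mm plate with a flap 3 mm thick standing up along its -x edge to 18 mm above the table. Origin: centre of the plate's underside; z up.
- bracket_top (a point): Point over the middle of the copper bracket's plate, level with the top of its flap (18 mm above the table); z up.
- blue_bracket: A bracket of the same shape and size in blue, not to be pointed at. Origin: centre of the plate's underside; z up.
- blue_bracket_top (a point): The same point as bracket_top, on the blue bracket.
- screwdriver: Screwdriver lying down, 150 mm long: green square handle with a black band, 85 mm long, 24 mm wide and high (x -75 to +10 mm), steel shaft 6 mm thick from x +10 to +75 mm. Origin: on the table under the middle of its length; x towards the tip, z up.
- screwdriver_handle (a point): Middle of the handle's top face, 24 mm above the table; x along the screwdriver towards its tip, z up.
- pliers: Bystander: pliers with orange handles lying flat, 147 mm long, 52 mm wide, about 12 mm high. Origin: on the table near the middle of its length; x towards the jaws.
- organiser: Bystander, fixed: clear open compartment box 220 x 300 x 50 mm with screws, off to the robot's right. Origin: centre of the underside.
Things that resemble listed ones, but are neither listed nor needed, are in the scene too. Of the things shaped like the bracket, the copper one is meant.

How it is judged (in metres and radians):
On the way, in this order (a step that is already met when the one before it is completed fails the run):
1. pointing at the loose copper bracket for a second (horizontal distance between the grasp point and bracket_top below 0.02 m and z of the grasp point in the frame of bracket_top between 0.012 and 0.07 m), for 0.9 s.
2. then pointing at the screwdriver's handle for a second (x of the grasp point in the frame of screwdriver_handle between -0.042 and 0.042 m and y of the grasp point in the frame of screwdriver_handle between -0.02 and 0.02 m and z of the grasp point in the frame of screwdriver_handle between 0.02 and 0.07 m), for 0.9 s.
3. then pointing at the bare corner of the frame for a second (horizontal distance between the grasp point and bare_corner below 0.018 m and z of the grasp point in the frame of bare_corner between 0.02 and 0.07 m), for 0.9 s.
At the end, for the whole second after the job is handed in: The grasp point between the fingers is still within 18 mm horizontally of the bare post's middle and 20 to 70 mm above its top (fingertips up to about 5 cm over it), touching nothing; frame, brackets, screwdriver and pliers are at rest within 5 mm of where they started (all of step 3 and distance of each of frame, bracket, blue_bracket, screwdriver, pliers from where it was at the start of the episode below 0.005 m and linear speed of each of frame, bracket, blue_bracket, screwdriver, pliers below 0.02 m/s).
It fails at once if the robot touches something (more than 0.5 N) (contact force between any of the fingers, the arm and anything else above 0.5 N).
It fails at once if a loose thing is pushed, lifted or carried (more than 8 mm) (distance of any of frame, bracket, blue_bracket, screwdriver, pliers from where it was at the start of the episode above 0.008 m).
It fails at once if the blue bracket or a finished corner is pointed at (grasp point within 12 mm of it horizontally and less than 50 mm above it) ((horizontal distance between the grasp point and blue_bracket_top below 0.012 m and z of the grasp point in the frame of blue_bracket_top below 0.05 m) or (horizontal distance between the grasp point and corner_b below 0.012 m and z of the grasp point in the frame of corner_b below 0.05 m) or (horizontal distance between the grasp point and corner_c below 0.012 m and z of the grasp point in the frame of corner_c below 0.05 m) or (horizontal distance between the grasp point and corner_d below 0.012 m and z of the grasp point in the frame of corner_d below 0.05 m)).
It also fails if it takes over 53 s, if anything falls off the work surface, if the arm or the gripper's body presses on something with over 40 N, if the wrist force passes 120 N, or if a joint passes its speed limit or range.

ROBOT

A 7-joint arm with a two-finger parallel gripper is mounted at the origin on the work surface. World frame = base frame: x ahead of the robot, y to its left, z up, the work surface at z = 0. Lengths are in m, angles in degrees, forces in N, time in s.
With the tool pointing down it reaches from about 0.425 to 0.875 m from the base axis. Payload 4.7 kg.
Tool frame: the origin (TCP) lies midway between the tips of the shut fingers; the grasp point (between the pads) lies 19 mm behind it (env.tcp_to_grasp is the distance from the TCP to the grasp point, in m); z points along the fingers, x is the direction in which the jaws open and shut, and the axes are right-handed (so a half turn about z gives the same grasp; the last joint's range is limited). The gripper opens to 87 mm and grips with 3 to 60 N. Pads are 19 mm wide; open, the fingers measure 117 mm over their backs; the gripper's body (75 mm by 190 mm) begins 51 mm behind the grasp point.
Start: joints at [74.089, 18.392, -4.016, 83.108, 1.295, 78.541, -3.26], TCP at [0.187, -0.623, 0.196] pointing down, gripper open.
Joint ranges: [-163.93, 163.93], [-17.29, 119.83], [-79.2, 71.16], [3.27, 140.29], [-89.18, 269.18], [5.43, 117.66], [-154.24, 154.24]. Speed limits (degrees/s): [147.25, 147.25, 180, 180, 180, 180, 180].

INTERFACE

Orientations are given as [roll, pitch, yaw] about the fixed x, y, z axes, in that order (R = Rz(yaw) Ry(pitch) Rx(roll)).
In Python, from cell import env, viewer gives the robot as it stands.
- The arm moves only by the shell command python3 -m pendant 'ROWS' [OPENING] [FORCE]. ROWS is JSON, a list of rows, each a list of 6 numbers: the shift along the tool's x, y, z each as a share of 0.1 m, from -1 to 1, then the turn, a rotation vector about the tool's x, y, z each as a share of 90 degrees, from -1 to 1. A call has exactly 8 rows; each row is the pose to reach, as a shift and turn from the pose commanded when the call began, along the tool's axes at that moment; what a row does not reach only later rows make up. A row lasts 1/8 s, in which the tool goes at most 62.5 mm and 10.7 degrees, less where a joint would pass 70% of its speed; a pose out of reach is approached as far as the arm can. A call with a number of a shift or a turn outside -1 to 1 is refused whole. A call with a gripper value outside its range is refused whole. OPENING is the finger opening in mm, from 0 to 87, set as the call begins (- or left out, the last holds). The fingers move at their own pace and stop on an object; FORCE is the grip in N (left out, the last holds). Time passes only in rows, so rows that repeat a pose let the fingers close, or fill a call up. It gives the time, the measured TCP pose, the force and the opening at its end, in the units of the state.
- env.get_obs(): the state, without advancing time (a new reading comes with each control period).
- viewer.read_camera(name): name is "scene" or "side" or "wrist"; returns a dict with "frame" (420x560x3 uint8, red, green, blue), "fx", "fy", "cx", "cy" (pixels), "view" (4x4, takes a point from world to camera coordinates); the wrist camera has in their place "hand_eye" (4x4, takes a point from camera to tool coordinates, whose origin is the TCP and whose axes are the tool frame's). Camera axes: x right, y down, z forward; pixel columns grow to the right and rows downward; lengths in m; the calibration is good to about 2 mm. A picture is of the moment at which its call begins: read the wrist's pose just before it. There is no depth.
- env.sign_off(): hands the job in, once; it reports no verdict.
The state is a dict: "time_s": time; "qpos": joint angles; "joint_velocities": joint speeds; "effort": joint torques, N m; "tool_pos": TCP position; "tool_rot": TCP orientation; "force": force on the tool from outside, world axes, zero at the start; "wrist_torque": the same for the moment, N m; "grip_width": finger opening in m.
Only numpy, scipy, OpenCV 4.12 (cv2) and the standard library are available. Lean on these libraries where they do the work, as an engineer would, in place of code of your own. Each camera call takes 0.05 s, during which the arm holds its last target.

## Working session

There is one attempt and no reset: what is moved stays moved. The work goes in short steps, Python scripts to look and compute and a shell command to move; the robot and the scene stay as the last step left them, time stands still between calls to the robot, and variables do not carry over. Pictures are saved under pics/ and viewed, and the job is handed in when it is done.

```bash
ls; mkdir -p pics; python3 - <<'E'
from cell import env, viewer
import cv2,numpy as np
o=env.get_obs(); print({k:np.round(v,4).tolist() for k,v in o.items()})
for n in ["scene","side","wrist"]:
    c=viewer.read_camera(n); cv2.imwrite(f"pics/{n}0.png",c["frame"][:,:,::-1])
    print(n,c["fx"],c["cx"],c["cy"]); print(np.round(c.get("view",c.get("hand_eye")),4).tolist())
E
```

```text
pics
{'time_s': 0.0, 'qpos': [74.0898, 18.4395, -4.017, 83.1754, 1.2968, 78.541, -3.2602], 'joint_velocities': [0.0476, -0.089, -0.0422, -0.0477, 0.0659, -0.0001, 0.0161], 'effort': [0.0001, -49.1288, -0.4038, -31.2527, -0.0638, 0.0437, 0.0002], 'tool_pos': [0.1868, -0.622, 0.1949], 'tool_rot': [179.9929, 0.1106, -73.2784], 'force': [-0.6469, -0.1803, 0.0444], 'wrist_torque': [0.0689, -0.0195, 0.0166], 'grip_width': 0.087}
scene 380.3224171799511 286.6167793864634 206.61864351956552
[[-0.7766, 0.63, -0.0041, 0.5192], [0.4905, 0.6006, -0.6314, -0.1369], [-0.3953, -0.4923, -0.7755, 1.1032], [0.0, 0.0, 0.0, 1.0]]
side 387.006638781055 276.888578501834 210.28428340820352
[[-0.7325, -0.6807, 0.006, 0.2933], [-0.5215, 0.5555, -0.6476, 0.4295], [0.4375, -0.4775, -0.762, 0.7761], [0.0, 0.0, 0.0, 1.0]]
wrist 300.33769917755535 277.2162984844453 211.28086233836012
[[1.0, 0.0003, -0.0008, -0.0006], [-0.0, 0.9538, 0.3005, -0.0833], [0.0009, -0.3005, 0.9538, -0.1883], [0.0, 0.0, 0.0, 1.0]]
```

View pics/scene0.png

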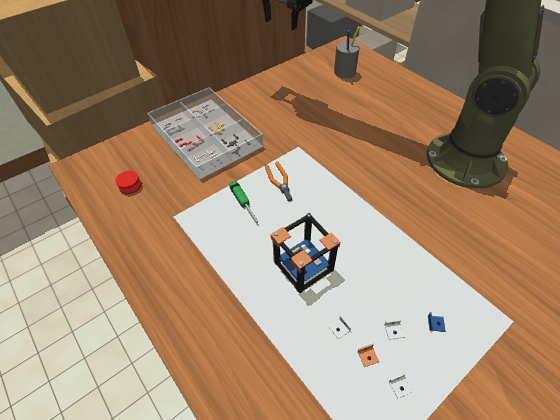

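View pics/side0.png

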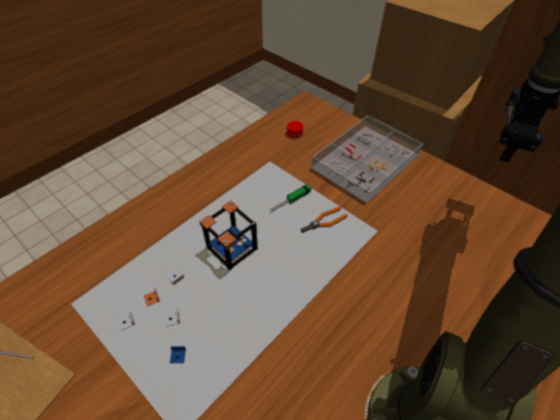

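View pics/wrist0.png

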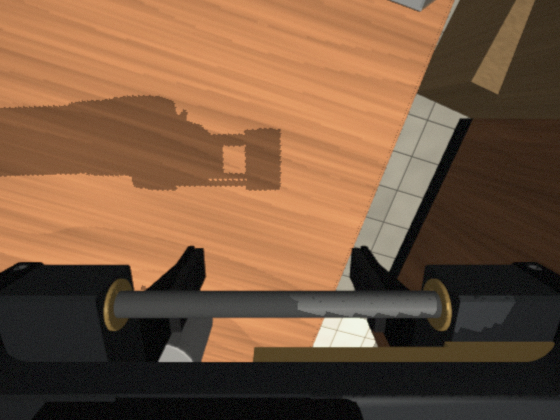

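The scene view shows the copper bracket at about (369,356), the blue one at (437,323), the screwdriver handle at (239,193), and the bare frame corner at (309,217). In the side view the bracket is at (151,298), the handle at (298,193) and the bare corner at (254,232). I'll zoom in to get exact pixels.

```bash
python3 - <<'E'
import cv2,numpy as np
s=cv2.imread("pics/scene0.png"); d=cv2.imread("pics/side0.png")
def crop(im,x,y,w,h,k,n):
    c=cv2.resize(im[y:y+h,x:x+w],None,fx=k,fy=k,interpolation=cv2.INTER_CUBIC)
    for i in range(0,w,10): cv2.putText(c,str(x+i),(i*k,8),0,.3,(0,0,255),1); cv2.line(c,(i*k,10),(i*k,14),(0,0,255),1)
    for i in range(0,h,10): cv2.putText(c,str(y+i),(0,i*k+3),0,.3,(0,0,255),1)
    cv2.imwrite(n,c)
crop(s,220,165,130,140,4,"pics/s1.png")
crop(s,310,300,150,110,5,"pics/s2.png")
crop(d,190,170,170,110,4,"pics/d1.png")
crop(d,100,260,110,110,5,"pics/d2.png")
E
```

```text
(no output)
```

View pics/s1.png

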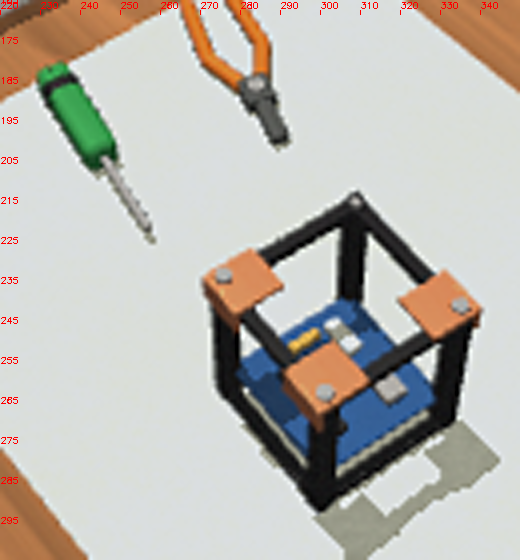

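View pics/s2.png

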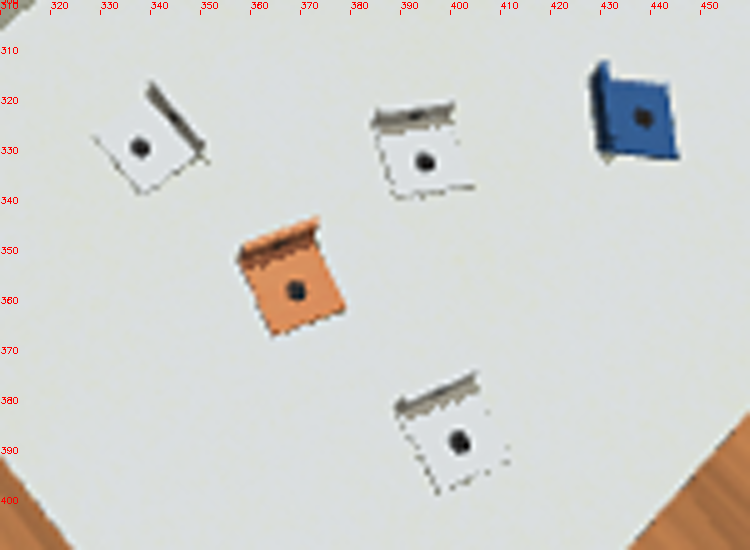

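View pics/d1.png

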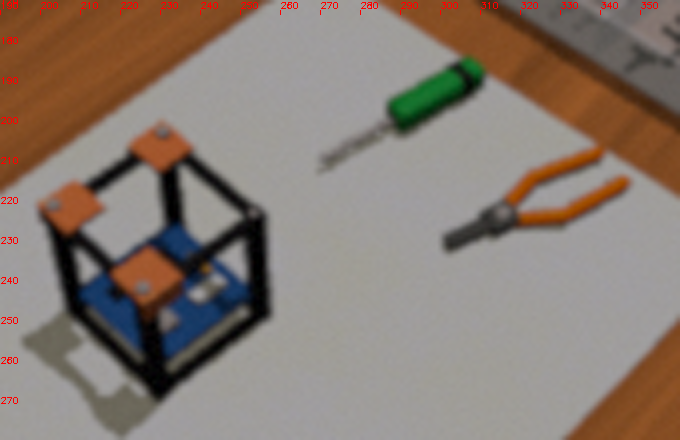

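View pics/d2.png

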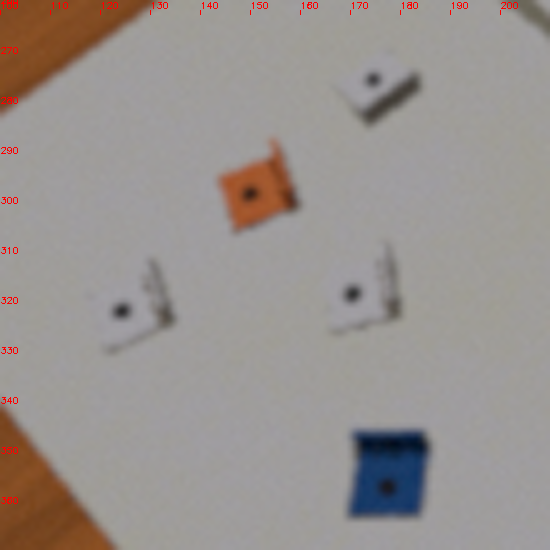

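```bash
cat > h.py <<'E'
import cv2,numpy as np
from cell import env, viewer
def P(c):
    K=np.array([[c["fx"],0,c["cx"]],[0,c["fy"],c["cy"]],[0,0,1]]); return K@np.asarray(c["view"])[:3]
def tri(Ps,uvs):
    A=[]
    for p,(u,v) in zip(Ps,uvs): A+= [u*p[2]-p[0], v*p[2]-p[1]]
    X=np.linalg.svd(np.array(A))[2][-1]; X=X[:3]/X[3]
    e=[np.linalg.norm((p@np.r_[X,1])[:2]/(p@np.r_[X,1])[2]-uv) for p,uv in zip(Ps,uvs)]
    return X,np.round(e,2)
def plane(p,uv,z):
    M=np.array([uv[0]*p[2]-p[0],uv[1]*p[2]-p[1]]); return np.linalg.solve(M[:,:2],-M[:,2]*z-M[:,3])
E
python3 - <<'E'
from h import *
cs=viewer.read_camera("scene"); cd=viewer.read_camera("side"); Ps=[P(cs),P(cd)]
pts={"bare":((308.75,215.5),(254,223.25),.113),"b1":((275.75,233.75),(230.5,203),.119),"b2":((335,241.25),(225.75,241.75),.119),"b3":((301.25,263.25),(203.25,221.5),.119),
"copper":((369.2,358),(150,298.6),.003),"blue":((438.6,323.6),(177.4,357.4),.003)}
for i,c in ((0,cs),(1,cd)):
    h=cv2.cvtColor(c["frame"],cv2.COLOR_RGB2HSV); m=((h[...,0]>50)&(h[...,0]<80)&(h[...,1]>120)&(h[...,2]>30)).astype(np.uint8)
    n,l,s,ce=cv2.connectedComponentsWithStats(m); k=1+s[1:,4].argsort()[::-1][:2]
    for q in k: print(s[q],ce[q])
    big=np.isin(l,k); ys,xs=np.where(big); b=cv2.minAreaRect(np.c_[xs,ys].astype(np.float32)); print(b)
    if i==0: A=b[0]
    else: B=b[0]
pts["handle"]=(A,B,.014)
for n,(a,b,z) in pts.items():
    X,e=tri(Ps,(np.array(a),np.array(b))); print(n,np.round(X,4),e,"z-plane",plane(Ps[0],a,z).round(4),plane(Ps[1],b,z).round(4))
E
```

```text
[232 186  17  21 187] [240.23529412 195.55614973]
[230 181   7   5  23] [232.91304348 182.73913043]
((238.91766357421875, 193.37057495117188), (27.687435150146484, 8.973490715026855), 57.528804779052734)
[288 185  23  17 164] [298.00609756 193.07926829]
((298.8585205078125, 192.74530029296875), (7.381772041320801, 24.28214454650879), 60.945396423339844)
bare [ 0.5472 -0.0723  0.1095] [0.38 0.32] z-plane [ 0.5493 -0.0695] [ 0.5454 -0.0714]
b1 [ 0.636  -0.0758  0.115 ] [0.08 0.06] z-plane [ 0.6377 -0.0733] [ 0.6332 -0.0738]
b2 [0.5529 0.0164 0.1156] [0.3  0.25] z-plane [0.5549 0.0185] [0.551  0.0172]
b3 [0.6405 0.0121 0.1144] [0.11 0.09] z-plane [0.6424 0.0143] [0.6373 0.0138]
copper [0.6303 0.2107 0.0012] [0.17 0.13] z-plane [0.6309 0.2112] [0.6292 0.2106]
blue [0.4665 0.2536 0.0008] [0.21 0.2 ] z-plane [0.4678 0.2541] [0.4655 0.2534]
handle [ 0.589  -0.2995  0.0126] [0.33 0.28] z-plane [ 0.5898 -0.2973] [ 0.5885 -0.2995]
```

Triangulated positions match the text: post tops are about 110–115 mm high and roughly 88 mm apart, and the bracket and handle heights agree.

| Target | x (m) | y (m) |
|---|---|---|
| Copper bracket | 0.630 | 0.211 |
| Screwdriver handle | 0.589 | −0.299 |
| Bare corner | 0.547 | −0.071 |

The way to the bracket is about −0.67 along tool x and −0.66 along tool y. I'll travel high with the fingers closed.

```bash
python3 -m pendant '[[-0.06,-0.06,-0.05,0,0,0],[-0.18,-0.18,-0.1,0,0,0],[-0.32,-0.32,-0.15,0,0,0],[-0.46,-0.46,-0.2,0,0,0],[-0.6,-0.6,-0.25,0,0,0],[-0.74,-0.74,-0.3,0,0,0],[-0.87,-0.87,-0.3,0,0,0],[-1,-1,-0.3,0,0,0]]' 0
```

```text
time_s: 1.25
tool_pos: [0.2545, -0.4969, 0.2259]
tool_rot: [180.0, -0.0, -73.3]
force: [0.1, 0.4, 0.1]
grip_width: 0.0149
```

```bash
R='' ; python3 -m pendant '[[-0.125,-0.125,0,0,0,0],[-0.25,-0.25,0,0,0,0],[-0.375,-0.375,0,0,0,0],[-0.5,-0.5,0,0,0,0],[-0.625,-0.625,0,0,0,0],[-0.75,-0.75,0,0,0,0],[-0.875,-0.875,0,0,0,0],[-1,-1,0,0,0,0]]' 
python3 -m pendant '[[-0.125,-0.125,0,0,0,0],[-0.25,-0.25,0,0,0,0],[-0.375,-0.375,0,0,0,0],[-0.5,-0.5,0,0,0,0],[-0.625,-0.625,0,0,0,0],[-0.75,-0.75,0,0,0,0],[-0.875,-0.875,0,0,0,0],[-1,-1,0,0,0,0]]'
```

```text
time_s: 2.25
tool_pos: [0.3215, -0.3724, 0.226]
tool_rot: [180.0, -0.0, -73.3]
force: [-0.8, -0.0, 0.7]
grip_width: 0.0007
time_s: 3.25
tool_pos: [0.3886, -0.2479, 0.226]
tool_rot: [-180.0, -0.0, -73.3]
force: [0.1, 0.4, 0.0]
grip_width: 0.0009
```

```bash
python3 -m pendant '[[-0.125,-0.125,0,0,0,0],[-0.25,-0.25,0,0,0,0],[-0.375,-0.375,0,0,0,0],[-0.5,-0.5,0,0,0,0],[-0.625,-0.625,0,0,0,0],[-0.75,-0.75,0,0,0,0],[-0.875,-0.875,0,0,0,0],[-1,-1,0,0,0,0]]' 
python3 -m pendant '[[-0.125,-0.125,0,0,0,0],[-0.25,-0.25,0,0,0,0],[-0.375,-0.375,0,0,0,0],[-0.5,-0.5,0,0,0,0],[-0.625,-0.625,0,0,0,0],[-0.75,-0.75,0,0,0,0],[-0.875,-0.875,0,0,0,0],[-1,-1,0,0,0,0]]'
python3 -m pendant '[[-0.125,-0.125,0,0,0,0],[-0.25,-0.25,0,0,0,0],[-0.375,-0.375,0,0,0,0],[-0.5,-0.5,0,0,0,0],[-0.625,-0.625,0,0,0,0],[-0.75,-0.75,0,0,0,0],[-0.85,-0.85,0,0,0,0],[-0.9,-0.9,0,0,0,0]]'
python3 - <<'E'
from h import *
from scipy.spatial.transform import Rotation as R
o=env.get_obs(); Rt=R.from_euler("xyz",o["tool_rot"],degrees=True).as_matrix()
c=viewer.read_camera("wrist"); cv2.imwrite("pics/w1.png",c["frame"][:,:,::-1])
T=np.eye(4);T[:3,:3]=Rt;T[:3,3]=o["tool_pos"]
V=np.linalg.inv(T@c["hand_eye"]); p=P(dict(c,view=V)); np.save("pw1.npy",p)
for n,X in dict(copper=[.6303,.2107,.003],blue=[.4665,.2536,.003],b3=[.6405,.0121,.119]).items():
    q=p@np.r_[X,1]; print(n,q[:2]/q[2])
print(o["tool_pos"],(Rt.T@(np.array([.6303,.2107,.04])-o["tool_pos"])).round(4)*10)
E
```

```text
time_s: 4.25
tool_pos: [0.4555, -0.1233, 0.2259]
tool_rot: [-180.0, -0.0, -73.3]
force: [0.4, 0.9, 0.1]
grip_width: 0.0004
time_s: 5.25
tool_pos: [0.5223, 0.0013, 0.2259]
tool_rot: [-180.0, 0.0, -73.3]
force: [0.2, -0.0, -0.7]
grip_width: 0.0004
time_s: 6.25
tool_pos: [0.5824, 0.1134, 0.2258]
tool_rot: [180.0, 0.0, -73.2]
force: [-0.4, 0.0, -0.5]
grip_width: 0.0006
copper [217.72027825 124.11491059]
blue [163.13002377 227.0940966 ]
b3 [392.64295781 176.72366047]
[0.58241025 0.1133834  0.22579582] [-0.793 -0.74   1.858]
```

View pics/w1.png

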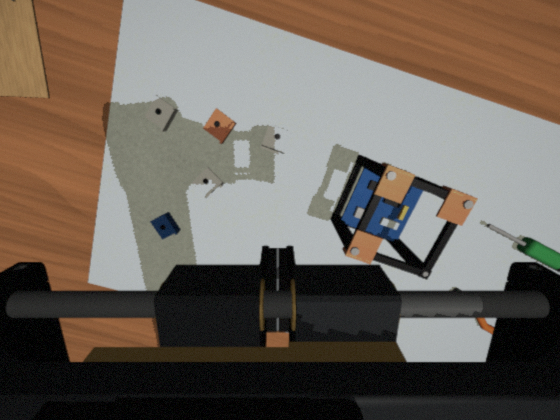

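The wrist view shows the copper bracket's hole at (217,125), against a predicted (217.7,124.1). The frame screw at (392,176) and the blue bracket at (164,227) also match. Next I descend over the copper bracket and hold there.

```bash
python3 -m pendant '[[-0.12,-0.11,0.1,0,0,0],[-0.24,-0.22,0.2,0,0,0],[-0.36,-0.33,0.3,0,0,0],[-0.48,-0.44,0.4,0,0,0],[-0.6,-0.55,0.5,0,0,0],[-0.7,-0.65,0.62,0,0,0],[-0.77,-0.72,0.75,0,0,0],[-0.79,-0.74,0.9,0,0,0]]' 
python3 -m pendant '[[0,0,0.15,0,0,0],[0,0,0.3,0,0,0],[0,0,0.45,0,0,0],[0,0,0.6,0,0,0],[0,0,0.75,0,0,0],[0,0,0.87,0,0,0],[0,0,0.94,0,0,0],[0,0,0.96,0,0,0]]'
python3 - <<'E'
from h import *
for n in("side","wrist","scene"):
  cv2.imwrite(f"pics/{n}2.png",viewer.read_camera(n)["frame"][:,:,::-1])
a=cv2.imread("pics/side2.png")[200:370,60:260];b=cv2.imread("pics/scene2.png")[270:420,300:480]
cv2.imwrite("pics/c2.png",np.hstack([cv2.resize(a,(400,340)),cv2.resize(b,(400,340))]))
E
```

```text
time_s: 7.3
tool_pos: [0.6306, 0.21, 0.1349]
tool_rot: [180.0, 0.0, -73.2]
force: [-0.3, 0.3, 0.1]
grip_width: 0.0001
time_s: 8.3
tool_pos: [0.6303, 0.2092, 0.0395]
tool_rot: [180.0, 0.0, -73.3]
force: [-0.2, 0.4, 0.2]
grip_width: 0.0001
```

View pics/c2.png

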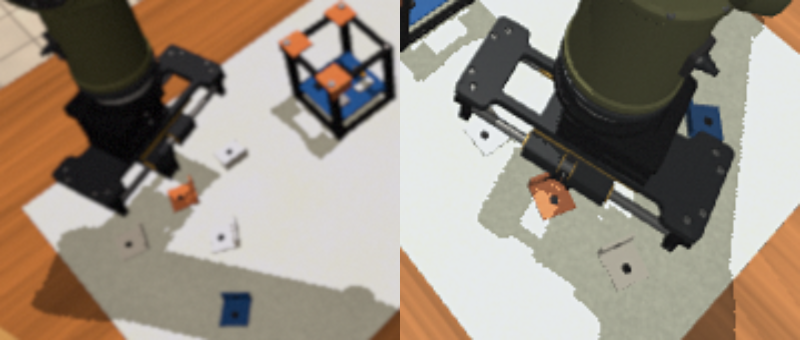

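The fingertips sit over the copper bracket in both views and touch nothing. I hold for two seconds, then rise.

```bash
python3 -m pendant '[[0,0,0,0,0,0],[0,0,0,0,0,0],[0,0,0,0,0,0],[0,0,0,0,0,0],[0,0,0,0,0,0],[0,0,0,0,0,0],[0,0,0,0,0,0],[0,0,0,0,0,0]]' 
python3 -m pendant '[[0,0,0,0,0,0],[0,0,0,0,0,0],[0,0,0,0,0,0],[0,0,0,0,0,0],[0,0,0,0,0,0],[0,0,0,0,0,0],[0,0,0,0,0,0],[0,0,0,0,0,0]]' 
python3 -m pendant '[[0,0,-0.1,0,0,0],[0,0,-0.25,0,0,0],[0,0,-0.4,0,0,0],[0,0,-0.55,0,0,0],[0,0,-0.7,0,0,0],[0,0,-0.82,0,0,0],[0,0,-0.94,0,0,0],[0,0,-1,0,0,0]]'
python3 -m pendant '[[0,0,-0.1,0,0,0],[0,0,-0.22,0,0,0],[0,0,-0.34,0,0,0],[0,0,-0.46,0,0,0],[0,0,-0.58,0,0,0],[0,0,-0.7,0,0,0],[0,0,-0.78,0,0,0],[0,0,-0.8,0,0,0]]'
```

```text
time_s: 9.45
tool_pos: [0.6304, 0.2092, 0.0399]
tool_rot: [180.0, -0.0, -73.3]
force: [0.9, -0.8, -0.4]
grip_width: 0.0005
time_s: 10.45
tool_pos: [0.6305, 0.2092, 0.0399]
tool_rot: [180.0, -0.0, -73.3]
force: [-0.6, 0.4, -0.6]
grip_width: 0.0003
time_s: 11.45
tool_pos: [0.6307, 0.2093, 0.1408]
tool_rot: [-180.0, -0.0, -73.3]
force: [0.2, -0.7, -0.5]
grip_width: 0.0
time_s: 12.45
tool_pos: [0.6307, 0.2094, 0.2206]
tool_rot: [-180.0, -0.0, -73.3]
force: [0.3, -0.4, -0.4]
grip_width: 0.0004
```

```bash
python3 -m pendant '[[0.06,0.02,0,0,0,0],[0.18,0.07,0,0,0,0],[0.3,0.12,0,0,0,0],[0.43,0.17,0,0,0,0],[0.56,0.22,0,0,0,0],[0.69,0.27,0,0,0,0],[0.82,0.32,0,0,0,0],[0.95,0.37,0,0,0,0]]' 
python3 -m pendant '[[0.12,0.05,0,0,0,0],[0.24,0.1,0,0,0,0],[0.36,0.14,0,0,0,0],[0.48,0.19,0,0,0,0],[0.6,0.23,0,0,0,0],[0.72,0.28,0,0,0,0],[0.84,0.32,0,0,0,0],[0.95,0.37,0,0,0,0]]' 
python3 -m pendant '[[0.12,0.05,0,0,0,0],[0.24,0.1,0,0,0,0],[0.36,0.14,0,0,0,0],[0.48,0.19,0,0,0,0],[0.6,0.23,0,0,0,0],[0.72,0.28,0,0,0,0],[0.84,0.32,0,0,0,0],[0.95,0.37,0,0,0,0]]' 
python3 -m pendant '[[0.12,0.05,0,0,0,0],[0.24,0.1,0,0,0,0],[0.36,0.14,0,0,0,0],[0.48,0.19,0,0,0,0],[0.6,0.23,0,0,0,0],[0.72,0.28,0,0,0,0],[0.84,0.32,0,0,0,0],[0.95,0.37,0,0,0,0]]' 
python3 - <<'E'
from h import *
from scipy.spatial.transform import Rotation as R
o=env.get_obs(); Rt=R.from_euler("xyz",o["tool_rot"],degrees=True).as_matrix()
c=viewer.read_camera("wrist"); cv2.imwrite("pics/w3.png",c["frame"][:,:,::-1])
T=np.eye(4);T[:3,:3]=Rt;T[:3,3]=o["tool_pos"]
p=P(dict(c,view=np.linalg.inv(T@c["hand_eye"]))); np.save("pw3.npy",p)
for n,X in dict(handle=[.589,-.2985,.024],bare=[.547,-.0715,.113]).items():
    q=p@np.r_[X,1]; print(n,q[:2]/q[2])
print(o["tool_pos"],(Rt.T@(np.array([.589,-.2985,.046])-o["tool_pos"])).round(4)*10)
E
```

```text
time_s: 13.45
tool_pos: [0.6223, 0.1066, 0.22]
tool_rot: [-180.0, -0.0, -73.3]
force: [-0.9, 1.0, 0.7]
grip_width: 0.0005
time_s: 14.45
tool_pos: [0.6142, 0.0051, 0.2199]
tool_rot: [180.0, 0.0, -73.3]
force: [-0.0, 0.6, -0.3]
grip_width: 0.0004
time_s: 15.45
tool_pos: [0.6061, -0.0965, 0.2199]
tool_rot: [180.0, 0.0, -73.3]
force: [-0.1, 0.3, -0.3]
grip_width: 0.0003
time_s: 16.45
tool_pos: [0.598, -0.1981, 0.2199]
tool_rot: [-180.0, -0.0, -73.3]
force: [-0.0, -0.2, 0.8]
grip_width: 0.0003
handle [347.70163563 211.13449125]
bare [146.55897887 213.7672475 ]
[ 0.59798836 -0.19814354  0.21990727] [0.935 0.375 1.739]
```

View pics/w3.png

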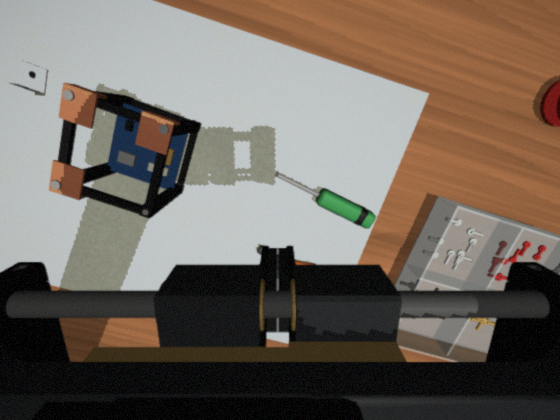

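The wrist view shows the handle from (318,190) to (375,222), with its middle near (346,207) against a predicted (348,211). The bare corner dot is at (146,211) against a predicted (146.6,213.8). Both are within about 3 mm. I move over the handle and down.

```bash
python3 -m pendant '[[0.12,0.05,0.02,0,0,0],[0.24,0.1,0.08,0,0,0],[0.38,0.15,0.18,0,0,0],[0.52,0.2,0.3,0,0,0],[0.66,0.25,0.43,0,0,0],[0.78,0.3,0.56,0,0,0],[0.88,0.34,0.7,0,0,0],[0.93,0.36,0.84,0,0,0]]' 
python3 -m pendant '[[0,0,0.13,0,0,0],[0,0,0.27,0,0,0],[0,0,0.41,0,0,0],[0,0,0.55,0,0,0],[0,0,0.68,0,0,0],[0,0,0.8,0,0,0],[0,0,0.87,0,0,0],[0,0,0.9,0,0,0]]'
python3 - <<'E'
from h import *
for n in("side","scene"):
  cv2.imwrite(f"pics/{n}4.png",viewer.read_camera(n)["frame"][:,:,::-1])
a=cv2.imread("pics/side4.png")[110:280,200:400];b=cv2.imread("pics/scene4.png")[120:290,180:380]
cv2.imwrite("pics/c4.png",np.hstack([cv2.resize(a,(400,340)),cv2.resize(b,(400,340))]))
E
```

```text
time_s: 17.5
tool_pos: [0.59, -0.2976, 0.1348]
tool_rot: [180.0, 0.0, -73.3]
force: [-0.2, 0.4, -0.1]
grip_width: 0.0005
time_s: 18.5
tool_pos: [0.5902, -0.2967, 0.0455]
tool_rot: [180.0, 0.0, -73.3]
force: [0.4, 0.2, 0.4]
grip_width: 0.0006
```

View pics/c4.png

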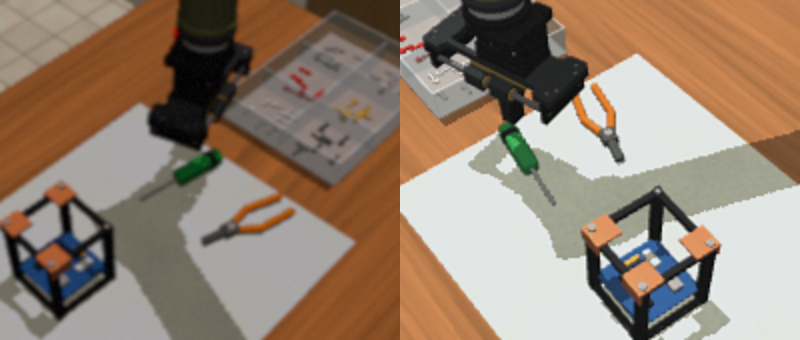

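The fingertips are above the handle and clear of it. I hold for two seconds, then rise and travel toward the bare corner.

```bash
python3 -m pendant '[[0,0,0,0,0,0],[0,0,0,0,0,0],[0,0,0,0,0,0],[0,0,0,0,0,0],[0,0,0,0,0,0],[0,0,0,0,0,0],[0,0,0,0,0,0],[0,0,0,0,0,0]]' 
python3 -m pendant '[[0,0,0,0,0,0],[0,0,0,0,0,0],[0,0,0,0,0,0],[0,0,0,0,0,0],[0,0,0,0,0,0],[0,0,0,0,0,0],[0,0,0,0,0,0],[0,0,0,0,0,0]]' 
python3 -m pendant '[[0,0,-0.1,0,0,0],[0,0,-0.25,0,0,0],[0,0,-0.4,0,0,0],[0,0,-0.55,0,0,0],[0,0,-0.7,0,0,0],[0,0,-0.82,0,0,0],[0,0,-0.94,0,0,0],[0,0,-1,0,0,0]]'
python3 -m pendant '[[-0.05,0,-0.1,0,0,0],[-0.15,-0.02,-0.2,0,0,0],[-0.25,-0.03,-0.32,0,0,0],[-0.4,-0.04,-0.44,0,0,0],[-0.52,-0.06,-0.56,0,0,0],[-0.64,-0.07,-0.66,0,0,0],[-0.75,-0.08,-0.73,0,0,0],[-0.8,-0.08,-0.75,0,0,0]]'
python3 - <<'E'
from h import *
from scipy.spatial.transform import Rotation as R
o=env.get_obs(); Rt=R.from_euler("xyz",o["tool_rot"],degrees=True).as_matrix()
c=viewer.read_camera("wrist"); cv2.imwrite("pics/w5.png",c["frame"][:,:,::-1])
T=np.eye(4);T[:3,:3]=Rt;T[:3,3]=o["tool_pos"]
p=P(dict(c,view=np.linalg.inv(T@c["hand_eye"]))); np.save("pw5.npy",p)
for n,X in dict(bare=[.547,-.0715,.113],b1=[.636,-.0755,.119]).items():
    q=p@np.r_[X,1]; print(n,q[:2]/q[2])
print(o["tool_pos"],(Rt.T@(np.array([.547,-.0715,.136])-o["tool_pos"])).round(4)*10)
E
```

```text
time_s: 19.6
tool_pos: [0.5903, -0.2967, 0.046]
tool_rot: [180.0, -0.0, -73.3]
force: [-0.5, -0.2, 0.9]
grip_width: 0.0006
time_s: 20.6
tool_pos: [0.5903, -0.2968, 0.0459]
tool_rot: [180.0, -0.0, -73.3]
force: [-0.1, -0.3, 0.2]
grip_width: 0.0004
time_s: 21.6
tool_pos: [0.5906, -0.2968, 0.1469]
tool_rot: [-180.0, -0.0, -73.3]
force: [-1.3, -0.1, -0.2]
grip_width: 0.0006
time_s: 22.6
tool_pos: [0.5751, -0.2169, 0.2216]
tool_rot: [-180.0, -0.0, -73.2]
force: [0.5, -0.6, 0.1]
grip_width: 0.0006
bare [132.40989613 187.50847842]
b1 [148.46651251  98.5157034 ]
[ 0.57508994 -0.21687388  0.22158474] [-1.473 -0.15   0.855]
```

View pics/w5.png

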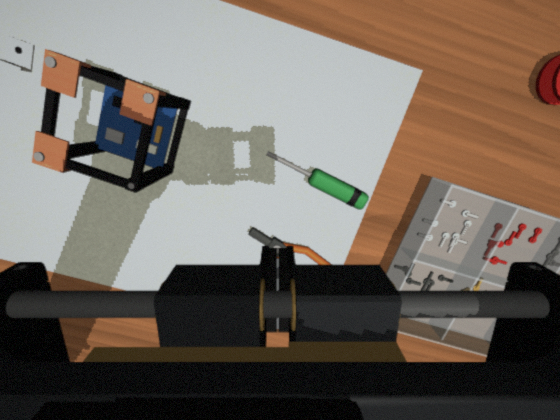

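The bare corner dot appears at (131,186) against a predicted (132.4,187.5), about 1–2 mm off, so the target holds. I travel there, then go straight down.

```bash
python3 -m pendant '[[-0.06,-0.01,0,0,0,0],[-0.18,-0.02,0,0,0,0],[-0.32,-0.03,0,0,0,0],[-0.46,-0.04,0,0,0,0],[-0.6,-0.06,0,0,0,0],[-0.74,-0.07,0,0,0,0],[-0.87,-0.08,0,0,0,0],[-1,-0.1,0,0,0,0]]' 
python3 -m pendant '[[-0.12,-0.01,0,0,0,0],[-0.24,-0.02,0.05,0,0,0],[-0.36,-0.04,0.12,0,0,0],[-0.44,-0.05,0.22,0,0,0],[-0.48,-0.05,0.36,0,0,0],[-0.48,-0.05,0.5,0,0,0],[-0.48,-0.05,0.64,0,0,0],[-0.48,-0.05,0.75,0,0,0]]' 
python3 - <<'E'
from h import *
print(env.get_obs()["tool_pos"])
for n in("side","scene"):
  cv2.imwrite(f"pics/{n}6.png",viewer.read_camera(n)["frame"][:,:,::-1])
a=cv2.imread("pics/side6.png")[130:300,150:350];b=cv2.imread("pics/scene6.png")[150:320,220:420]
cv2.imwrite("pics/c6.png",np.hstack([cv2.resize(a,(400,340)),cv2.resize(b,(400,340))]))
E
```

```text
time_s: 23.65
tool_pos: [0.5556, -0.1184, 0.221]
tool_rot: [180.0, -0.0, -73.3]
force: [-0.5, 0.1, 0.3]
grip_width: 0.0004
time_s: 24.65
tool_pos: [0.5464, -0.0722, 0.1446]
tool_rot: [179.9, 0.0, -73.3]
force: [0.2, 0.8, -0.8]
grip_width: 0.0008
[ 0.54637669 -0.07218497  0.14460928]
```

View pics/c6.png

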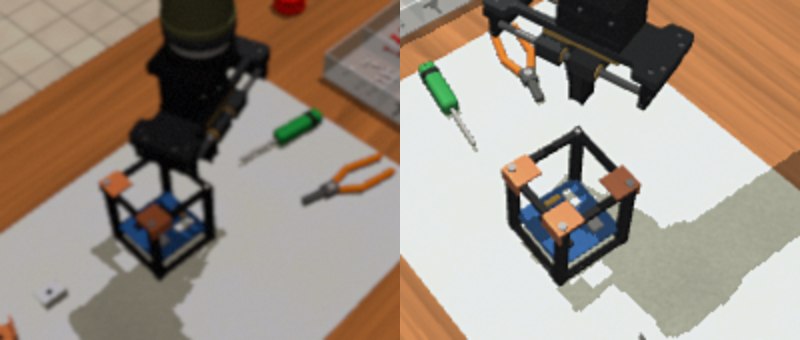

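The closed tips are straight above the bare corner, about 32 mm up. I lower them 9 mm and hold.

```bash
python3 -m pendant '[[0,0,0.03,0,0,0],[0,0,0.06,0,0,0],[0,0,0.08,0,0,0],[0,0,0.09,0,0,0],[0,0,0.09,0,0,0],[0,0,0.09,0,0,0],[0,0,0.09,0,0,0],[0,0,0.09,0,0,0]]' 
python3 -m pendant '[[0,0,0,0,0,0],[0,0,0,0,0,0],[0,0,0,0,0,0],[0,0,0,0,0,0],[0,0,0,0,0,0],[0,0,0,0,0,0],[0,0,0,0,0,0],[0,0,0,0,0,0]]' 
python3 -m pendant '[[0,0,0,0,0,0],[0,0,0,0,0,0],[0,0,0,0,0,0],[0,0,0,0,0,0],[0,0,0,0,0,0],[0,0,0,0,0,0],[0,0,0,0,0,0],[0,0,0,0,0,0]]' 
python3 - <<'E'
from h import *
for n in("side","scene"):
  cv2.imwrite(f"pics/{n}7.png",viewer.read_camera(n)["frame"][:,:,::-1])
a=cv2.imread("pics/side7.png")[130:300,150:350];b=cv2.imread("pics/scene7.png")[150:320,220:420]
cv2.imwrite("pics/c7.png",np.hstack([cv2.resize(a,(400,340)),cv2.resize(b,(400,340))]))
E
```

```text
time_s: 25.75
tool_pos: [0.5467, -0.0718, 0.137]
tool_rot: [180.0, -0.0, -73.3]
force: [-0.2, -1.2, 1.0]
grip_width: 0.0004
time_s: 26.75
tool_pos: [0.5467, -0.0718, 0.1369]
tool_rot: [180.0, -0.0, -73.3]
force: [0.2, -0.1, -0.5]
grip_width: 0.0006
time_s: 27.75
tool_pos: [0.5467, -0.0718, 0.1369]
tool_rot: [180.0, -0.0, -73.3]
force: [-0.3, 0.0, 0.2]
grip_width: 0.0003
```

View pics/c7.png

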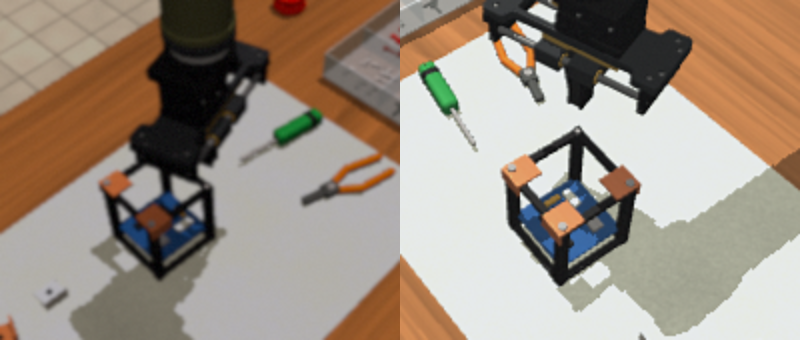

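The tips are still over the bare corner at 0.137 m, about 24 mm above the post top, and nothing has moved. I'm handing the job in.

```bash
python3 - <<'E'
from cell import env
print(env.sign_off())
E
```

```text
the job is handed in; nothing more can be done
None
```

I pointed with closed fingers at the loose copper bracket, then at the middle of the green screwdriver's handle, then at the bare frame corner. Each hold lasted about 2 s, and I handed the job in still pointing at the bare corner, at about 28 s of the 53 s allowed. `env.sign_off()` gives no verdict, so I only have my own checks.

| Target | TCP when pointing (m) | Measured target x, y (m) | Fingertips above target |
|---|---|---|---|
| Copper bracket | (0.630, 0.209, 0.040) | (0.630, 0.211) | 22 mm |
| Screwdriver handle | (0.590, −0.297, 0.046) | (0.589, −0.299) | 22 mm |
| Bare corner | (0.547, −0.072, 0.137) | (0.547, −0.072) | 24 mm |

- **Clearance:** The grasp point stayed about 0.24 m up when crossing the frame, above the zones over the finished corners, and my path never came near the blue bracket.
- **Agreement between views:** Wrist-camera views matched the two-camera positions to about 1–3 mm. The two-camera heights came out 2–4.5 mm below the stated ones, so I used the stated heights for clearance.
- **Contact:** Wrist force readings stayed near 1 N or below (one 1.3 N spike), the same with the arm in free air. That is noise-sized, but too coarse to confirm the 0.5 N limit by itself. The pictures show clear gaps.
- **Nothing moved:** By eye, nothing in the last pictures had moved. They covered the frame, screwdriver and pliers. The loose brackets I last saw in place while pointing at the copper one.

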